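# Return the brass ingot through the chute flap

## Robot

A 6-joint arm with a two-finger parallel gripper is mounted at the origin on the work surface. World frame = base frame: x ahead of the robot, y to its left, z up, the work surface at z = 0. Lengths are in m, angles in rad, forces in N, time in s.
With the tool pointing down it reaches from about 0.35 to 0.725 m from the base axis. Payload 4.3 kg.
Tool frame: the origin (TCP) lies at the very end of the fingers, on their centre line; the grasp point (between the pads) lies 19 mm behind it; y points along the fingers, x is the direction in which the jaws open and shut, and the axes are right-handed (so a half turn about y gives the same grasp; the last joint's range is limited). The gripper opens to 85 mm and grips with 20 to 120 N. Pads are 22 mm wide; open, the fingers measure 114 mm over their backs; the gripper's body (76 mm by 85 mm) begins 54 mm behind the grasp point. The pads swing forward as they close: fully open they stand 13 mm farther back than shut.
Start: joints at [-1.318, 0.377, 0.081, 1.274, 0, 1.46], TCP at [0.204, -0.538, 0.231] pointing down, gripper open.
Joint ranges: [-2.72, 2.72], [-0.84, 1.66], [-1.02, 1.22], [-1.77, 2.12], [-1.37, 1.28], [-3.14, 3.14]. Speed limits (rad/s): [2.57, 2.57, 3.14, 3.14, 3.14, 3.14].

## Interface

Orientations are given as a unit quaternion [w, x, y, z].
In Python, from rig import monitor, snapshot, ticket gives the robot as it stands.
- The arm moves only by the shell command python3 -m crank 'ROWS' [FORCE]. ROWS is JSON, a list of rows, each a list of 5 numbers: the shift along the world's x, y, z in cm, then the turn about the world's z in degrees, then the opening, from 0 (shut) to 1 (fully open). A call has 1 to 5 rows; each row shifts and turns the pose as measured when the row begins; what a row does not reach is not made up. A row lasts 1/10 s, in which the tool goes at most 50 mm and 8.59 degrees, less where a joint would pass 70% of its speed; a pose out of reach is approached as far as the arm can. A call with a gripper value outside its range is refused whole. The fingers move at their own pace and stop on an object; FORCE is the grip in N (left out, the last holds). Time passes only in rows, so rows that do not move let the fingers close. It gives the time, the measured TCP pose, the force and the opening at its end, in the units of the state.
- monitor.read_state(): the state, without advancing time (a new reading comes with each control period).
- snapshot(name): name is "side" or "top"; returns a dict with "image" (384x512x3 uint8, red, green, blue), "z_map" (384x512 float32, m along the optical axis (not along the pixel's ray), 0 where there is no reading), "vfov" (degrees; the focal length in pixels is half the picture's height over the tangent of half this angle, whatever the lens; pixels are square), "cx", "cy" (the principal point, pixels), "origin" and "rotation" of the camera in the world. Camera axes: x right, y down, z forward; pixel columns grow to the right and rows downward; lengths in m; the calibration is good to about 2 mm. A picture is of the moment at which its call begins.
- ticket.job_done(): hands the job in, once; it reports no verdict.
The state is a dict: "clock": time; "joint_pos": joint angles; "qd": joint speeds; "joint_torque": joint torques, N m; "tcp_pos": TCP position; "tcp_rot": TCP orientation; "force": force on the tool from outside, world axes, zero at the start; "wrist_torque": the same for the moment, N m; "grip_width": finger opening in m.
Only numpy, scipy, OpenCV 4.12 (cv2) and the standard library are available. Lean on these libraries where they do the work, as an engineer would, in place of code of your own. Each camera call takes 0.05 s, during which the arm holds its last target. There are 200 camera calls.

## Task

Without picking anything up, use a fingertip to nudge the brass ingot across the feed shelf to the blue flap and push it through, so that the flap swings open and the ingot slides down the chute into the tray behind. Then draw the finger back out and let the flap hang shut again. Leave the grey steel ingot on the shelf and everything else on the bench where they are.

Things in the scene. Friction and masses are not known exactly. Their poses are not given: they have to be found in the camera images.
- chute: Fixed chute stand; origin on the bench under the middle of the front face of its grey bulkhead. x = feed direction (from feed shelf through flap to tray), y left, z up. The level aluminium feed shelf: top 100 mm above the bench, x = -130 to +19 mm, y = -130 to +130, no rims. The bulkhead, x = 0 to 8 mm, stands 72 mm high on the shelf over its whole width.
- doorway (a point): Middle of the only doorway in the bulkhead, at shelf level (axes as the chute's). The doorway is 92 mm wide and 64 mm high, under a 6 mm steel hinge rod whose axis is 67 mm above this point. The shelf ends 15 mm beyond it in a steep ramp (51 degrees, 126 mm wide); the ingot tips over the end and slides down once its trailing face is pushed to about the flap or just past it.
- tray_floor (a point): Centre of the black tray floor at the foot of the ramp, 6 mm above the bench; floor 106 mm (x) by 126 mm (y), grey walls up to 45 mm above the bench. Open on top.
- flap (a joint): Blue sheet-metal gravity flap, 84 x 56 x 3 mm, 80 g, filling the doorway, hung from the hinge rod; its lower edge hangs 6 mm above the shelf. 0 rad = hanging shut (it cannot swing towards the feed shelf); grows to 1.35 as the lower edge swings away from the feed shelf, over the ramp. Falls shut by its own weight in about a second when nothing props it.
- brass_ingot_c (a point): Centre of the yellow brass ingot, a block 50 mm (x) by 40 mm (y) by 26 mm high with rounded edges, 0.25 to 0.5 kg, lying flat and loose on the feed shelf, to one side of the doorway (to its left or its right), with its own x roughly along the chute's x. The centre is 13 mm above the shelf at the start.
- grey_ingot_c (a point): Centre of the grey steel ingot, same size, lying on the feed shelf on the other side of the doorway. It stays there.
- jar: Closed glass jar with steel cap, 80 mm across, 120 mm high, standing on the bench (origin: centre of its underside); leave alone.
- mandrel: Upright tapered steel ring mandrel, foot 48 mm across, 130 mm high, on the bench (origin: centre of its underside); leave alone.
- hammer: Hammer about 220 mm long lying on the bench along its own x; leave alone.
- bench_block: Dark steel bench block 80 x 80 x 30 mm on the bench (origin: centre of its underside); leave alone.
- bangle: Brass bangle, 68 mm across, 10 mm high, lying on the bench (origin: centre of its underside); leave alone.
- dish: White dish, 100 mm across, 25 mm high, on the bench (origin: centre of its underside); leave alone.
- brass_ingot: The brass ingot's body; origin at the centre of its underside, axes as for its centre.
Not all that is in view belongs to the job. There is more than one size of the brass_ingot; the job needs the middle-sized.

How it is judged:
By the outcome, as a careful person would: the job done as asked, in the order asked, and still so for the second after the job is handed in, with the robot touching nothing.
It also fails if it takes over 51 s, if anything falls off the work surface, if the arm or the gripper's body presses on something with over 40 N, if the wrist force passes 120 N, or if a joint passes its speed limit or range.

## Working session

There is one attempt and no reset: what is moved stays moved. The work goes in short steps, Python scripts to look and compute and a shell command to move; the robot and the scene stay as the last step left them, time stands still between calls to the robot, and variables do not carry over. Pictures are saved under pics/ and viewed, about 8 in all and at most 12, crops included, and the job is handed in when it is done.

```bash
mkdir -p pics
cat > h.py <<'E'
import numpy as np, cv2
from rig import monitor, snapshot, ticket
def shot(n,f=None):
    s=snapshot(n)
    np.savez(f'pics/{n}.npz',**s)
    if f: cv2.imwrite(f'pics/{f}.png',cv2.cvtColor(s['image'],cv2.COLOR_RGB2BGR))
    return s
def load(n): return dict(np.load(f'pics/{n}.npz'))
def pts(s):
    z=s['z_map'].astype(float); f=192/np.tan(np.radians(float(s['vfov']))/2)
    v,u=np.mgrid[:384,:512]
    p=np.stack([(u-s['cx'])/f*z,(v-s['cy'])/f*z,z],-1)
    w=p@np.array(s['rotation']).T+s['origin']; w[z==0]=np.nan
    return w
E
python3 - <<'E'
from h import *
a=shot('top');b=shot('side')
im=np.hstack([a['image'],b['image']])
cv2.imwrite('pics/a.png',cv2.cvtColor(cv2.resize(a['image'],(768,576),interpolation=2),4))
cv2.imwrite('pics/b.png',cv2.cvtColor(cv2.resize(b['image'],(768,576),interpolation=2),4))
print(monitor.read_state())
E
```

```text
{'clock': 0.1, 'joint_pos': array([-1.31832420e+00,  3.78017855e-01,  7.97911446e-02,  1.27443778e+00,
       -4.60019123e-05,  1.46045903e+00]), 'qd': array([ 0.000294  , -0.00020034,  0.00270012,  0.00192707, -0.00197496,
        0.00207158]), 'joint_torque': array([ 1.03288981e-03, -4.64692605e+01,  2.70582747e+01,  1.20833359e-02,
       -1.74404036e-04,  4.04604947e-06]), 'tcp_pos': array([ 0.20389189, -0.53700236,  0.23045069]), 'tcp_rot': array([ 0.58242149, -0.58158067,  0.4020994 , -0.40108005]), 'force': array([ 0.42393873, -0.83607681, -0.13982366]), 'wrist_torque': array([ 0.02507072, -0.00989678,  0.0109802 ]), 'grip_width': 0.0854032301764405}
```

View pics/a.png

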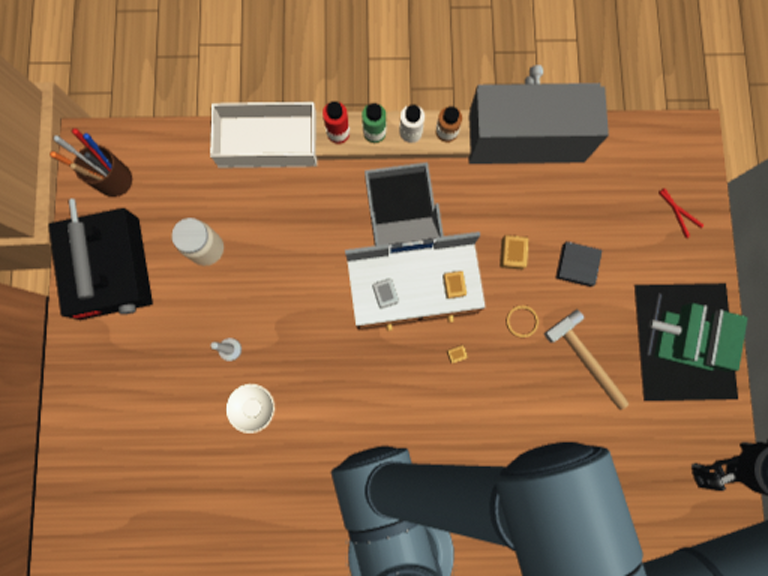

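View pics/b.png

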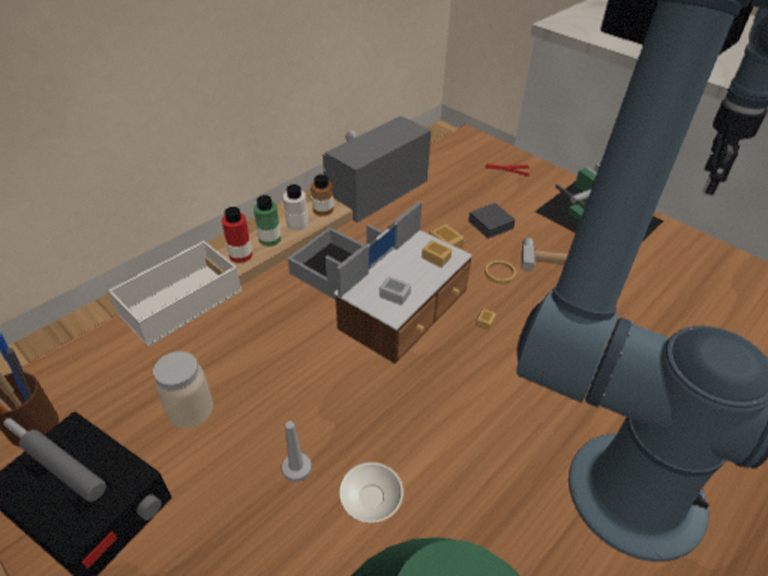

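The shelf is seen at (415,285) in the top view (768 wide), with the doorway and flap at (410,245). There are three brass ingots: a larger one on the bench (515,252), a small one on the bench (457,354), and one on the shelf at (455,284). The one on the shelf is the middle-sized and fits the description. The grey ingot is at (385,293). Next I measure and confirm in a crop.

Run:
```python
from h import *
a=load('top');w=pts(a);im=a['image'].astype(int)
reg=np.zeros((384,512),bool);reg[155:225,225:330]=1
z=w[...,2]
sh=reg&(abs(z-.1)<.006)
r=cv2.minAreaRect(w[sh][:,:2].astype(np.float32)*1000);print('shelf',np.median(z[sh]),r)
top=reg&(abs(z-.126)<.006)
hsv=cv2.cvtColor(a['image'],cv2.COLOR_RGB2HSV)
n,l,st,c=cv2.connectedComponentsWithStats(top.astype(np.uint8))
for i in range(1,n):
    if st[i,4]>40:
        m=l==i; print(c[i],st[i],'z',np.median(z[m]),cv2.minAreaRect(w[m][:,:2].astype(np.float32)*1000),hsv[m].mean(0))
bk=reg&(z>.160)&(z<.18); print('bulk',w[bk].mean(0),cv2.minAreaRect(w[bk][:,:2].astype(np.float32)*1000), z[bk].max())
blue=(hsv[...,0]>95)&(hsv[...,0]<130)&(hsv[...,1]>120)&reg
print('blue',blue.sum(),np.nanmedian(w[blue],0))
b=load('side');wb=pts(b);hb=cv2.cvtColor(b['image'],cv2.COLOR_RGB2HSV)
bl=(hb[...,0]>95)&(hb[...,0]<130)&(hb[...,1]>120);bl[:,:240]=0;bl[:,275:]=0;bl[:145]=0;bl[185:]=0
print('blue side',bl.sum(),np.nanmean(wb[bl],0),cv2.minAreaRect(wb[bl][:,:2].astype(np.float32)*1000),np.nanmin(wb[bl],0),np.nanmax(wb[bl],0))
for (u,v) in [(343,168),(304,236)]:
    m=(np.abs(z-0.02)<.03);m[:v-14]=0;m[v+14:]=0;m[:,:u-14]=0;m[:,u+14:]=0
    m&=hsv[...,1]>150; m&=z>.01; print(u,v,np.median(z[m]),cv2.minAreaRect(w[m][:,:2].astype(np.float32)*1000)[1])
c=a['image'][150:230,220:360];cv2.imwrite('pics/c.png',cv2.cvtColor(cv2.resize(c,None,fx=5,fy=5,interpolation=2),4))
```

```text
Traceback (most recent call last):
  File "h.py", line 13, in pts
    w=p@np.array(s['rotation']).T+s['origin']; w[z==0]=np.nan
      ~^~~~~~~~~~~~~~~~~~~~~~~~~~
ValueError: matmul: Input operand 1 has a mismatch in its core dimension 0, with gufunc signature (n?,k),(k,m?)->(n?,m?) (size 4 is different from 3)
```

Rotation is a quaternion; fixing that.

```bash
sed -i "s/np.array(s\['rotation'\]).T/Rotation.from_quat(s['rotation'],scalar_first=True).as_matrix().T/; 1a from scipy.spatial.transform import Rotation" h.py
cat > m.py <<'E'
from h import *
a=load('top');w=pts(a)
reg=np.zeros((384,512),bool);reg[155:225,225:330]=1
z=w[...,2]
R=lambda m:cv2.minAreaRect(w[m][:,:2].astype(np.float32)*1000)
sh=reg&(abs(z-.1)<.006)
print('shelf',np.median(z[sh]),R(sh))
top=reg&(abs(z-.126)<.006)
hsv=cv2.cvtColor(a['image'],cv2.COLOR_RGB2HSV)
n,l,st,c=cv2.connectedComponentsWithStats(top.astype(np.uint8))
for i in range(1,n):
    if st[i,4]>40:
        m=l==i; print(c[i],'z',np.median(z[m]),R(m),hsv[m].mean(0))
bk=reg&(z>.165)&(z<.18); print('bulk',w[bk].mean(0),R(bk))
b=load('side');wb=pts(b);hb=cv2.cvtColor(b['image'],cv2.COLOR_RGB2HSV)
bl=(hb[...,0]>95)&(hb[...,0]<130)&(hb[...,1]>120);bl[:,:240]=0;bl[:,275:]=0;bl[:145]=0;bl[185:]=0
print('blue side',bl.sum(),np.nanmean(wb[bl],0),np.nanmin(wb[bl],0),np.nanmax(wb[bl],0))
for (u,v) in [(343,168),(304,236)]:
    m=(z>.01)&(z<.06)&(hsv[...,1]>150);m[:v-14]=0;m[v+14:]=0;m[:,:u-14]=0;m[:,u+14:]=0
    print(u,v,np.median(z[m]),R(m)[1])
E
cat m.py - <<'E' | python3 -
c=a['image'][150:230,220:360];cv2.imwrite('pics/c.png',cv2.cvtColor(cv2.resize(c,None,fx=5,fy=5,interpolation=2),4))
E
```

```text
shelf 0.09776770053664485 ((557.0156860351562, -36.67164611816406), (180.8449249267578, 260.6507263183594), 6.818259239196777)
[302.87623762 189.58910891] z 0.12352890786720183 ((527.3739013671875, -115.12022399902344), (49.330623626708984, 39.149837493896484), 8.566427230834961) [ 17.98019802 158.36633663 190.62871287]
[256.24257426 195.23762376] z 0.1236173631771268 ((512.3449096679688, 22.088233947753906), (49.50847244262695, 39.28169250488281), 17.400249481201172) [ 35.33663366  10.79207921 158.80693069]
bulk [ 0.60031041 -0.03167511  0.16911226] ((600.3263549804688, -31.614715576171875), (10.016840934753418, 258.7496032714844), 7.002437591552734)
blue side 187 [ 0.60296212 -0.02778416  0.14204261] [ 0.59588677 -0.06929603  0.11711969] [0.60933655 0.01267131 0.16516628]
343 168 0.032054809059833156 (53.89607620239258, 68.78813934326172)
304 236 0.016794629999688282 (28.839202880859375, 35.57951354980469)
```

View pics/c.png

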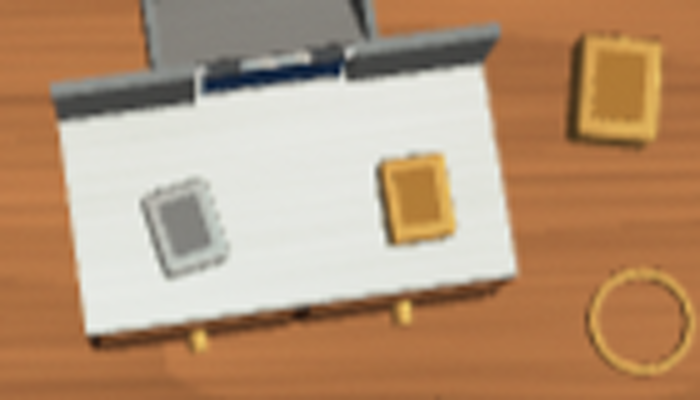

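The crop confirms it. The shelf's brass ingot is at crop (418,198), top 26 mm above the shelf and 49x39 mm. The other two differ: the bench one at (618,88) measures 54x69 mm including its sides and is larger, and the small one measures 29x36. The doorway is centred at (273,75), chute yaw is about 7°, and brass lies to the right of the doorway.

```bash
cat > t.py <<'E'
from h import *
O=np.array([.5963,-.0321]);t=np.radians(7);E=np.array([[np.cos(t),np.sin(t)],[-np.sin(t),np.cos(t)]])
def ch(p): return E@(np.asarray(p)[:2]-O)*1000
def wo(c): return O+E.T@(np.asarray(c)/1000)
def st():
    s=monitor.read_state(); M=Rotation.from_quat(s['tcp_rot'],scalar_first=True).as_matrix()
    print('t',s['clock'],'tcp',s['tcp_pos'].round(4),'chute',ch(s['tcp_pos']).round(1),'yaw jaws',np.degrees(np.arctan2(M[1,0],M[0,0])).round(1),'yaxis',M[:,1].round(3),'F',s['force'].round(1),'w',s['grip_width'].round(4))
if __name__=='__main__':
    st(); s=monitor.read_state()
    for c in [(-78.5,-115),(-78.5,-37),(-120,0),(-11,0)]: print(c,((wo(c)-s['tcp_pos'][:2])*100).round(2))
    print('brass',ch([.5274,-.1151]),'grey',ch([.5123,.0221]))
E
python3 t.py
```

```text
Traceback (most recent call last):
  File "t.py", line 9, in <module>
    st(); s=monitor.read_state()
    ~~^^
  File "t.py", line 7, in st
    print('t',s['clock'],'tcp',s['tcp_pos'].round(4),'chute',ch(s['tcp_pos']).round(1),'yaw jaws',np.degrees(np.arctan2(M[1,0],M[0,0])).round(1),'yaxis',M[:,1].round(3),'F',s['force'].round(1),'w',s['grip_width'].round(4))
                                                                                                                                                                                                     ^^^^^^^^^^^^^^^^^^^^^
AttributeError: 'float' object has no attribute 'round'
```

```bash
sed -i "s/s\['grip_width'\].round(4)/round(s['grip_width'],4)/" t.py; python3 t.py
```

```text
t 0.1 tcp [ 0.2039 -0.537   0.2305] chute [-451.  -453.3] yaw jaws -69.2 yaxis [-0.001  0.002 -1.   ] F [ 0.4 -0.8 -0.1] w 0.0854
(-78.5, -115) [32.85 38.12]
(-78.5, -37) [31.9  45.86]
(-120, 0) [27.33 49.03]
(-11, 0) [38.15 50.36]
brass [-78.50158535 -73.98453283] grey [-76.76855833  64.03302626]
```

```bash
python3 -m crank '[[3,3.5,0,-4,0],[3,3.5,0,-4,0],[3,3.5,0,-4,0],[3,3.5,0,-1.8,0],[3,3.5,0,0,0]]' && python3 -m crank '[[3,3.5,0,0,0],[3,3.5,0,0,0],[3,3.5,0,0,0],[3,3.5,0,0,0],[3,3.5,0,0,0]]'; python3 t.py
```

```text
clock: 0.6
tcp_pos: [0.3534, -0.3597, 0.227]
tcp_rot: [0.525, -0.524, 0.476, -0.473]
force: [0.6, -1.0, 0.3]
grip_width: 0.0125
clock: 1.1
tcp_pos: [0.5067, -0.1755, 0.2253]
tcp_rot: [0.524, -0.524, 0.478, -0.472]
force: [0.5, -1.0, -0.3]
grip_width: 0.0001
t 1.1 tcp [ 0.5067 -0.1755  0.2253] chute [-106.4 -131.4] yaw jaws -84.4 yaxis [-0.005  0.006 -1.   ] F [ 0.5 -1.  -0.3] w 0.0001
(-78.5, -115) [2.57 1.97]
(-78.5, -37) [1.62 9.71]
(-120, 0) [-2.95 12.88]
(-11, 0) [ 7.86 14.21]
brass [-78.50158535 -73.98453283] grey [-76.76855833  64.03302626]
```

```bash
python3 -m crank '[[2.5,1.9,0,1.4,0],[0,0,0,0,0],[0,0,-4,0,0],[0,0,-3,0,0],[0,0,0,0,0]]'; python3 t.py
```

```text
clock: 1.6
tcp_pos: [0.5347, -0.1503, 0.1525]
tcp_rot: [0.533, -0.532, 0.469, -0.463]
force: [-1.1, 1.5, 0.4]
grip_width: 0.0002
t 1.6 tcp [ 0.5347 -0.1503  0.1525] chute [ -75.6 -109.9] yaw jaws -82.4 yaxis [-0.006  0.006 -1.   ] F [-1.1  1.5  0.4] w 0.0002
(-78.5, -115) [-0.23 -0.55]
(-78.5, -37) [-1.18  7.2 ]
(-120, 0) [-5.75 10.36]
(-11, 0) [ 5.07 11.69]
brass [-78.50158535 -73.98453283] grey [-76.76855833  64.03302626]
```

```bash
python3 -m crank '[[-0.2,-0.6,0,0,0],[0,0,0,0,0],[0,0,-2,0,0],[0,0,-1.5,0,0],[0,0,0,0,0]]'; python3 t.py
python3 - <<'E'
from h import *
b=shot('side');a=shot('top')
f=lambda c,k:cv2.resize(c,None,fx=k,fy=k,interpolation=2)
im=np.hstack([f(b['image'][90:250,200:340],2.6),f(a['image'][140:260,220:340],3.466)][:2])
cv2.imwrite('pics/d.png',cv2.cvtColor(im,4));print(im.shape)
E
```

```text
clock: 2.1
tcp_pos: [0.5342, -0.1612, 0.1235]
tcp_rot: [0.532, -0.53, 0.467, -0.467]
force: [0.5, 0.1, -0.8]
grip_width: 0.0
t 2.1 tcp [ 0.5342 -0.1612  0.1235] chute [ -77.4 -120.5] yaw jaws -82.6 yaxis [ 0.001  0.003 -1.   ] F [ 0.5  0.1 -0.8] w 0.0
(-78.5, -115) [-0.18  0.54]
(-78.5, -37) [-1.13  8.28]
(-120, 0) [-5.7  11.45]
(-11, 0) [ 5.12 12.77]
brass [-78.50158535 -73.98453283] grey [-76.76855833  64.03302626]
(416, 780, 3)
```

View pics/d.png

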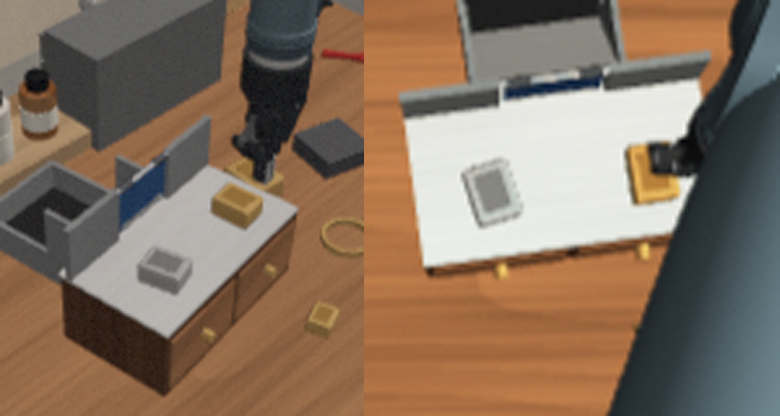

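Finger sits beside the ingot's right face, in line with its centre. The side crop shows the tip at (264,178) and the ingot at (237,205). Lowering, then pushing along chute +y.

```bash
python3 -m crank '[[-0.1,0,-1.1,0,0],[0,0,0,0,0],[-0.12,1,0,0,0],[-0.12,1,0,0,0],[0,0,0,0,0]]'; python3 t.py
```

```text
clock: 2.7
tcp_pos: [0.5337, -0.1414, 0.117]
tcp_rot: [0.533, -0.529, 0.464, -0.47]
force: [-1.0, 0.0, 0.5]
grip_width: -0.0004
t 2.7 tcp [ 0.5337 -0.1414  0.117 ] chute [ -75.5 -100.9] yaw jaws -82.7 yaxis [ 0.009 -0.001 -1.   ] F [-1.   0.   0.5] w -0.0004
(-78.5, -115) [-0.13 -1.44]
(-78.5, -37) [-1.08  6.3 ]
(-120, 0) [-5.65  9.47]
(-11, 0) [ 5.17 10.8 ]
brass [-78.50158535 -73.98453283] grey [-76.76855833  64.03302626]
```

```bash
python3 -m crank '[[-0.12,0.8,0,0,0],[-0.12,0.8,0,0,0],[-0.12,0.8,0,0,0],[-0.12,0.8,0,0,0],[0,0,0,0,0]]'; python3 t.py
```

```text
clock: 3.2
tcp_pos: [0.5288, -0.1066, 0.1176]
tcp_rot: [0.533, -0.53, 0.463, -0.47]
force: [-0.4, -0.4, 0.1]
grip_width: 0.0001
t 3.2 tcp [ 0.5288 -0.1066  0.1176] chute [-76.1 -65.7] yaw jaws -82.6 yaxis [ 0.01  -0.003 -1.   ] F [-0.4 -0.4  0.1] w 0.0001
(-78.5, -115) [ 0.36 -4.92]
(-78.5, -37) [-0.59  2.82]
(-120, 0) [-5.16  5.99]
(-11, 0) [5.66 7.31]
brass [-78.50158535 -73.98453283] grey [-76.76855833  64.03302626]
```

```bash
cat > v.py <<'E'
from t import *
import sys
b=shot('side');w=pts(b);h=cv2.cvtColor(b['image'],cv2.COLOR_RGB2HSV)
# brass-coloured pts near ingot top height on shelf
c=np.einsum('ij,hwj->hwi',E,w[...,:2]-O)*1000
for n,col in(('brass',(h[...,0]>12)&(h[...,0]<28)&(h[...,1]>110)),('grey',h[...,1]<60)):
    m=col&(abs(w[...,2]-.125)<.005)&(c[...,0]>-135)&(c[...,0]<-5)&(abs(c[...,1])<130)
    m=cv2.morphologyEx(m.astype(np.uint8),cv2.MORPH_OPEN,np.ones((2,2)))>0
    if m.sum()>10: print(n,m.sum(),np.round(cv2.minAreaRect(c[m].astype(np.float32)),1) if 0 else cv2.minAreaRect(c[m].astype(np.float32)),np.median(w[m][:,2]))
st()
if len(sys.argv)>1:
    cv2.imwrite(f'pics/{sys.argv[1]}.png',cv2.cvtColor(cv2.resize(b['image'][90:250,180:340],None,fx=3.5,fy=3.5,interpolation=2),4))
E
python3 v.py e
```

```text
brass 156 ((-78.23236846923828, -33.213340759277344), (52.0965576171875, 43.81597137451172), 99.80955505371094) nan
grey 192 ((-75.57312774658203, 58.08305358886719), (41.81406021118164, 59.12703323364258), 14.15955638885498) nan
t 3.25 tcp [ 0.5289 -0.1069  0.1176] chute [-76.  -66.1] yaw jaws -82.6 yaxis [ 0.01  -0.004 -1.   ] F [ 0.3 -0.4  1.2] w 0.0002
```

View pics/e.png

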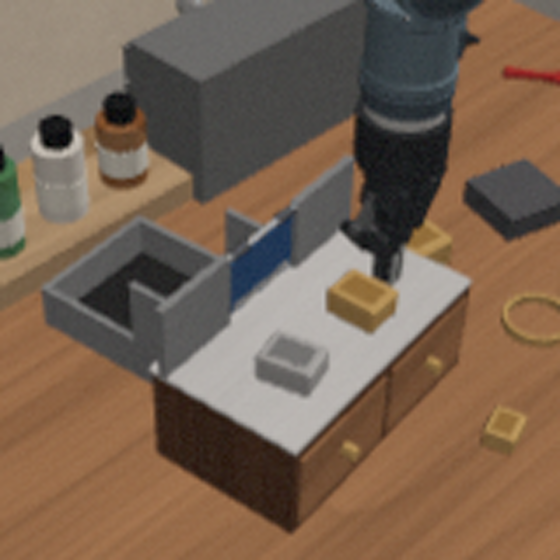

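The finger is pushing as planned: brass has moved to the middle right (362,300) and is about 33 mm short of centre, with a slight turn. I'll shift the contact back slightly, lower a little, and continue.

```bash
python3 -m crank '[[0,-0.5,-0.6,0,0],[-0.4,0,-0.3,0,0],[-0.1,0.9,0,0,0],[-0.1,0.8,0,0,0],[0,0,0,0,0]]'; python3 t.py | head -3
```

```text
clock: 3.75
tcp_pos: [0.5223, -0.0952, 0.1076]
tcp_rot: [0.532, -0.529, 0.464, -0.471]
force: [0.2, 0.0, -0.1]
grip_width: 0.0
t 3.75 tcp [ 0.5223 -0.0952  0.1076] chute [-81.1 -53.6] yaw jaws -82.7 yaxis [ 0.01  -0.004 -1.   ] F [ 0.2  0.  -0.1] w 0.0
(-78.5, -115) [ 1.01 -6.07]
(-78.5, -37) [0.06 1.68]
```

```bash
python3 -m crank '[[-0.1,0.7,0,0,0],[-0.1,0.7,0,0,0],[-0.1,0.4,0,0,0],[0,0,0,0,0]]'; python3 v.py
```

```text
clock: 4.15
tcp_pos: [0.519, -0.0754, 0.1077]
tcp_rot: [0.532, -0.53, 0.463, -0.471]
force: [-0.0, -1.8, -1.1]
grip_width: 0.0003
brass 160 ((-76.61859893798828, -1.1954307556152344), (51.01483154296875, 44.219635009765625), 76.6217041015625) nan
grey 201 ((-74.16292572021484, 27.64440155029297), (46.802215576171875, 123.32585906982422), 3.8626577854156494) 0.12636554553797963
t 4.2 tcp [ 0.519  -0.0755  0.1077] chute [-82.1 -33.7] yaw jaws -82.7 yaxis [ 0.01  -0.005 -1.   ] F [-0.6  0.2 -0.5] w 0.0001
```

```bash
python3 -m crank '[[0.2,-1.5,0.3,0,0],[0,0,0,0,0],[-2.5,-0.3,0,0,0],[-2,-0.2,0,0,0],[0,0,0,0,0]]'; python3 v.py f;python3 t.py
```

```text
clock: 4.7
tcp_pos: [0.4762, -0.0974, 0.1111]
tcp_rot: [0.533, -0.529, 0.464, -0.471]
force: [-0.4, -0.2, -0.7]
grip_width: 0.0001
brass 156 ((-75.97718811035156, 4.810026168823242), (40.86299133300781, 44.36962127685547), 82.0877685546875) 0.12697391542442027
grey 191 ((-90.92081451416016, 21.59648895263672), (150.25003051757812, 52.018375396728516), 73.65272521972656) 0.126770221265047
t 4.75 tcp [ 0.4778 -0.0976  0.1114] chute [-125.6  -50.6] yaw jaws -82.7 yaxis [ 0.013 -0.003 -1.   ] F [-0.3 -0.1 -1.1] w 0.0004
t 4.75 tcp [ 0.4778 -0.0976  0.1114] chute [-125.6  -50.6] yaw jaws -82.7 yaxis [ 0.013 -0.003 -1.   ] F [-0.3 -0.1 -1.1] w 0.0004
(-78.5, -115) [ 5.46 -5.82]
(-78.5, -37) [4.51 1.92]
(-120, 0) [-0.06  5.09]
(-11, 0) [10.76  6.42]
brass [-78.50158535 -73.98453283] grey [-76.76855833  64.03302626]
```

View pics/f.png

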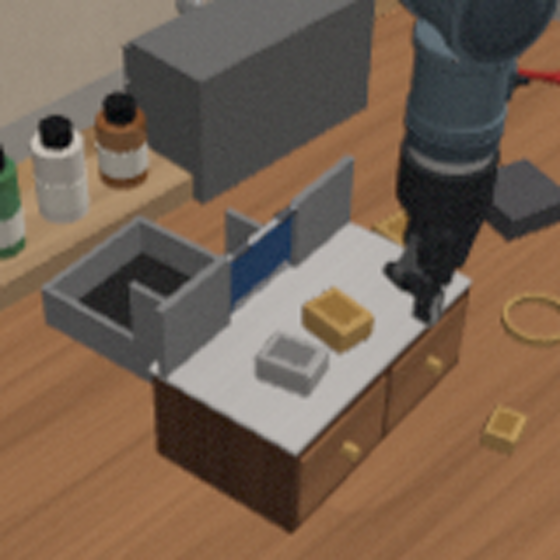

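Brass is now at (337,318) in front of the doorway, and grey at (292,362) is untouched. I'll take a precise yaw and centre from corner rays and the top view.

Run:
```python
from t import *
b=load('side');f=192/np.tan(np.radians(float(b['vfov']))/2);R=Rotation.from_quat(b['rotation'],scalar_first=True).as_matrix()
def q(u,v,z=.126):
    d=R@[(u-b['cx'])/f,(v-b['cy'])/f,1]; return ch((b['origin']+d*(z-b['origin'][2])/d[2]))
for p in [(303,300),(335,287),(373,320),(340,333)]: print(q(p[0]/3.5+180,p[1]/3.5+90).round(1))
a=shot('top');w=pts(a);h=cv2.cvtColor(a['image'],cv2.COLOR_RGB2HSV)
c=np.einsum('ij,hwj->hwi',E,w[...,:2]-O)*1000
base=(abs(w[...,2]-.124)<.006)&(abs(c[...,0]+70)<60)&(abs(c[...,1])<128)
n,l,s,_=cv2.connectedComponentsWithStats(base.astype(np.uint8))
for i in range(1,n):
    if s[i,4]>40: print(s[i],cv2.minAreaRect(c[l==i].astype(np.float32)),h[l==i].mean(0))
```

```text
[-42.9   8.4]
[-54.3 -21.7]
[-102.6   -7.4]
[-90.4  22.4]
[272 184  14  17 220] ((-75.92990112304688, -1.6252422332763672), (38.624271392822266, 48.651649475097656), 81.35533905029297) [ 18.05       155.33181818 196.78181818]
[248 186  18  20 222] ((-76.48614501953125, 64.02560424804688), (50.06025314331055, 39.33370590209961), 10.29131031036377) [ 35.58108108  10.84684685 163.35585586]
```

```bash
python3 -m crank '[[-0.4,2.4,0,0,0],[-0.3,2.0,0,0,0],[0,0,0,0,0]]'; python3 t.py
```

```text
clock: 5.1
tcp_pos: [0.4759, -0.0537, 0.1124]
tcp_rot: [0.534, -0.527, 0.462, -0.474]
force: [0.6, -1.2, 0.6]
grip_width: -0.0001
t 5.1 tcp [ 0.4759 -0.0537  0.1124] chute [-122.1   -6.8] yaw jaws -82.9 yaxis [ 0.019 -0.003 -1.   ] F [ 0.6 -1.2  0.6] w -0.0001
(-78.5, -115) [  5.65 -10.21]
(-78.5, -37) [ 4.7  -2.47]
(-120, 0) [0.13 0.7 ]
(-11, 0) [10.95  2.03]
brass [-78.50158535 -73.98453283] grey [-76.76855833  64.03302626]
```

```bash
python3 -m crank '[[0,0.4,-0.2,0,0],[0.8,0.1,0,0,0],[0.8,0.1,0,0,0],[0.8,0.1,0,0,0],[0.8,0.1,0,0,0]]'; python3 -m crank '[[0.8,0.1,0,0,0],[0.8,0.1,0,0,0],[0,0,0,0,0]]'; python3 v.py g
python3 - <<'E'
from t import *
a=shot('top');w=pts(a)
c=np.einsum('ij,hwj->hwi',E,w[...,:2]-O)*1000
base=(abs(w[...,2]-.124)<.006)&(abs(c[...,0]+65)<65)&(abs(c[...,1])<128)
n,l,s,_=cv2.connectedComponentsWithStats(base.astype(np.uint8))
for i in range(1,n):
    if s[i,4]>40: print(s[i],cv2.minAreaRect(c[l==i].astype(np.float32)))
E
```

```text
clock: 5.6
tcp_pos: [0.5107, -0.0475, 0.11]
tcp_rot: [0.532, -0.527, 0.462, -0.474]
force: [-3.6, -0.2, 3.1]
grip_width: 0.0001
clock: 5.9
tcp_pos: [0.5298, -0.0457, 0.1098]
tcp_rot: [0.532, -0.527, 0.462, -0.474]
force: [-0.3, -0.3, -0.3]
grip_width: -0.0001
brass 134 ((-40.8989372253418, 11.941280364990234), (51.476158142089844, 33.76627731323242), 1.9661571979522705) 0.1265997264637576
grey 199 ((-69.212890625, 38.17573165893555), (45.94350051879883, 100.30107879638672), 13.156820297241211) 0.1263429926393408
t 5.95 tcp [ 0.5294 -0.0457  0.1098] chute [-68.1  -5.3] yaw jaws -83.0 yaxis [ 0.018 -0.006 -1.   ] F [-0.1 -0.6  0.8] w -0.0002
[248 186  14  19 162] ((-76.921630859375, 67.41560363769531), (49.53525924682617, 32.4740104675293), 9.911407470703125)
```

View pics/g.png

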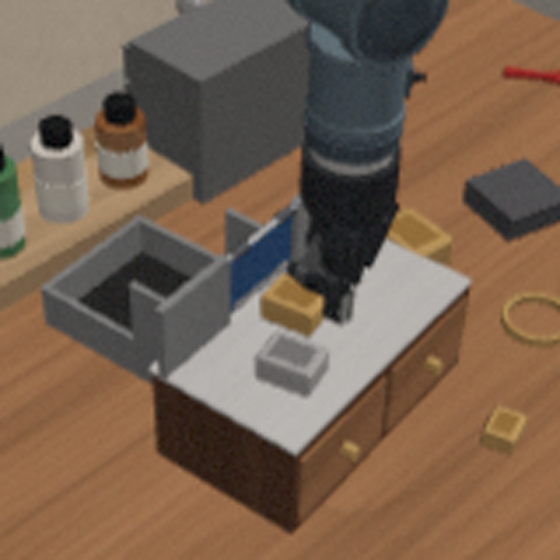

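Brass (292,305) is square in front of the flap, with the finger right behind it. Pushing on gently while watching force.

```bash
python3 -m crank '[[0.7,0.1,0,0,0],[0.7,0.1,0,0,0],[0.7,0.1,0,0,0],[0.7,0.1,0,0,0],[0,0,0,0,0]]'; python3 v.py h; python3 t.py|tail -2
```

```text
clock: 6.5
tcp_pos: [0.5573, -0.0414, 0.1096]
tcp_rot: [0.531, -0.528, 0.463, -0.474]
force: [-1.2, -0.3, -0.6]
grip_width: 0.0001
brass 64 ((-23.346256256103516, 14.996160507202148), (25.397668838500977, 27.932310104370117), 2.4232566356658936) 0.1263159035611479
grey 205 ((-52.7782096862793, 35.306209564208984), (41.0129280090332, 125.70925903320312), 28.419939041137695) nan
t 6.55 tcp [ 0.5571 -0.0413  0.1096] chute [-40.   -4.4] yaw jaws -83.0 yaxis [ 0.015 -0.006 -1.   ] F [ 0.7 -0.2 -0.1] w 0.0002
(-11, 0) [2.83 0.79]
brass [-78.50158535 -73.98453283] grey [-76.76855833  64.03302626]
```

View pics/h.png

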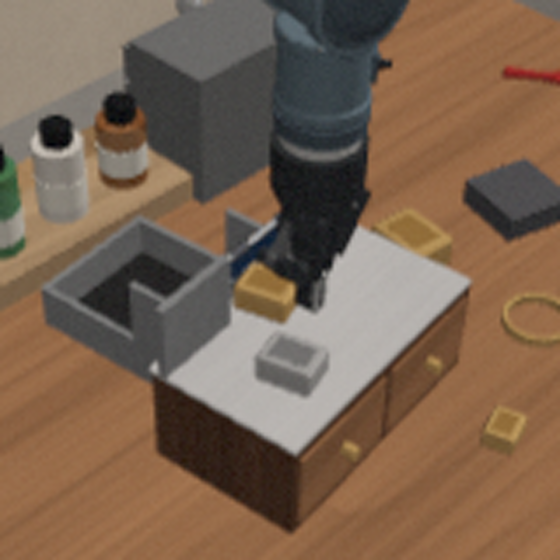

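Brass (266,292) is entering the doorway clear of the left jamb and the flap is being lifted. Continuing with the same light push.

```bash
python3 -m crank '[[0.8,0.1,0,0,0],[0.8,0.1,0,0,0],[0.8,0.1,0,0,0],[0,0,0,0,0]]'; python3 t.py|head -1
```

```text
clock: 6.95
tcp_pos: [0.5823, -0.0382, 0.1095]
tcp_rot: [0.531, -0.528, 0.464, -0.473]
force: [-0.9, -0.3, -0.8]
grip_width: -0.0
t 6.95 tcp [ 0.5823 -0.0382  0.1095] chute [-14.7  -4.3] yaw jaws -83.0 yaxis [ 0.013 -0.006 -1.   ] F [-0.9 -0.3 -0.8] w -0.0
```

```bash
python3 -m crank '[[0.5,0.05,0,0,0],[0,0,0,0,0]]'; python3 v.py i;python3 t.py|head -1
```

```text
clock: 7.15
tcp_pos: [0.5886, -0.0376, 0.1095]
tcp_rot: [0.531, -0.528, 0.463, -0.474]
force: [-0.6, -0.9, -0.9]
grip_width: 0.0001
grey 195 ((-55.007225036621094, 31.579769134521484), (55.063236236572266, 131.95091247558594), 32.081504821777344) nan
t 7.2 tcp [ 0.5882 -0.0376  0.1095] chute [-8.7 -4.4] yaw jaws -83.0 yaxis [ 0.014 -0.006 -1.   ] F [ 0.5  0.  -0.2] w -0.0001
t 7.2 tcp [ 0.5882 -0.0376  0.1095] chute [-8.7 -4.4] yaw jaws -83.0 yaxis [ 0.014 -0.006 -1.   ] F [ 0.5  0.  -0.2] w -0.0001
```

View pics/i.png

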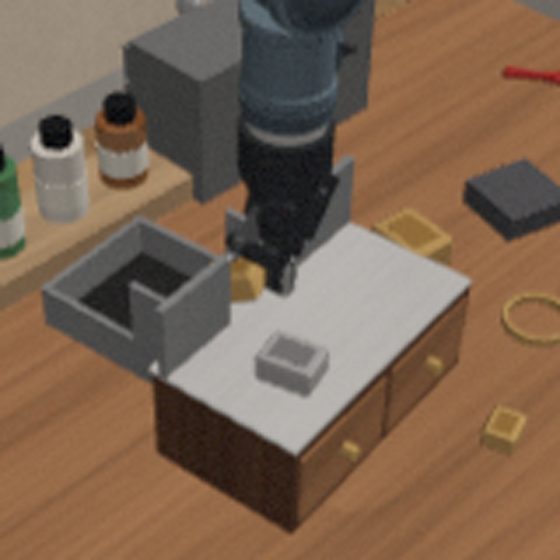

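Brass (248,280) is still partly on the shelf side of the bulkhead. I'll measure its trailing face.

```bash
cat > k.py <<'E'
from t import *
b=shot('side');w=pts(b);h=cv2.cvtColor(b['image'],cv2.COLOR_RGB2HSV)
c=np.einsum('ij,hwj->hwi',E,w[...,:2]-O)*1000
m=(h[...,0]>12)&(h[...,0]<28)&(h[...,1]>110)&(abs(c[...,0])<110)&(abs(c[...,1])<70)&(w[...,2]>.008)
v,u=np.where(m)
P=np.c_[c[m],w[m][:,2]*1000]; print(len(P),P.min(0).round(1),np.percentile(P,10,0).round(1),np.median(P,0).round(1),P.max(0).round(1))
for i in range(0,len(P),max(1,len(P)//25)): print((u[i],v[i]),P[i].round(0),end=' ')
print();st()
E
python3 k.py
```

```text
64 [-44.9 -18.5 113.3] [ -2.5  -2.7 119.1] [ 17.5  18.2 127. ] [ 29.   48.9 272.8]
(np.int64(275), np.int64(130)) [-45. -18. 273.] (np.int64(248), np.int64(163)) [  4.  37. 168.] (np.int64(247), np.int64(164)) [  3.  43. 169.] (np.int64(249), np.int64(164)) [ 28.   1. 129.] (np.int64(251), np.int64(164)) [-13.  45. 179.] (np.int64(247), np.int64(165)) [ 25.  14. 135.] (np.int64(249), np.int64(165)) [ 24.   6. 131.] (np.int64(251), np.int64(165)) [ 24.  -4. 124.] (np.int64(253), np.int64(165)) [-23.  49. 183.] (np.int64(247), np.int64(166)) [ 22.  19. 136.] (np.int64(249), np.int64(166)) [ 24.   7. 127.] (np.int64(251), np.int64(166)) [ 21.   0. 124.] (np.int64(253), np.int64(166)) [ 19.  -7. 121.] (np.int64(246), np.int64(167)) [ 23.  22. 134.] (np.int64(248), np.int64(167)) [ 20.  16. 131.] (np.int64(250), np.int64(167)) [ 21.   5. 124.] (np.int64(252), np.int64(167)) [ 19.  -3. 119.] (np.int64(254), np.int64(167)) [ 19. -12. 113.] (np.int64(247), np.int64(168)) [ 19.  21. 131.] (np.int64(249), np.int64(168)) [ 14.  19. 132.] (np.int64(251), np.int64(168)) [ 17.   6. 122.] (np.int64(253), np.int64(168)) [ 16.  -3. 117.] (np.int64(247), np.int64(169)) [ 17.  25. 131.] (np.int64(249), np.int64(169)) [ 15.  17. 127.] (np.int64(251), np.int64(169)) [ 15.   8. 121.] (np.int64(246), np.int64(170)) [ 19.  26. 127.] (np.int64(248), np.int64(170)) [ 15.  23. 127.] (np.int64(250), np.int64(170)) [ 12.  16. 124.] (np.int64(247), np.int64(171)) [ 16.  26. 125.] (np.int64(249), np.int64(171)) [ 12.  22. 124.] (np.int64(247), np.int64(172)) [ 15.  27. 121.] (np.int64(246), np.int64(173)) [ 18.  28. 117.] 
t 7.25 tcp [ 0.5879 -0.0376  0.1095] chute [-9.  -4.4] yaw jaws -83.0 yaxis [ 0.014 -0.006 -1.   ] F [-0.1 -0.5  0.1] w 0.0005
```

The trailing face is already at x≈12–18 mm and its edge is lifting, so it is tipping. I'll let time pass.

```bash
python3 -m crank '[[0,0,0,0,0],[0,0,0,0,0],[0,0,0,0,0],[0,0,0,0,0],[0,0,0,0,0]]'; python3 k.py
python3 - <<'E'
from h import *
a=shot('top')
im=np.hstack([cv2.resize(s['image'][y:y+130,x:x+130],None,fx=3,fy=3,interpolation=2) for s,y,x in((load('side') if 0 else shot('side'),120,180),(a,100,215))])
cv2.imwrite('pics/j.png',cv2.cvtColor(im,4))
E
```

```text
clock: 7.75
tcp_pos: [0.5885, -0.0373, 0.1098]
tcp_rot: [0.532, -0.527, 0.463, -0.474]
force: [0.4, -0.5, -0.0]
grip_width: 0.0
2 [ 0.2 59.4 73.4] [10.  60.5 86.3] [ 49.3  64.7 138. ] [ 98.4  70.  202.7]
(np.int64(244), np.int64(158)) [  0.  59. 203.] (np.int64(217), np.int64(180)) [98. 70. 73.] 
t 7.8 tcp [ 0.5885 -0.0373  0.1098] chute [-8.3 -4.2] yaw jaws -83.0 yaxis [ 0.016 -0.005 -1.   ] F [ 0.4 -0.5  0.5] w -0.0001
```

View pics/j.png

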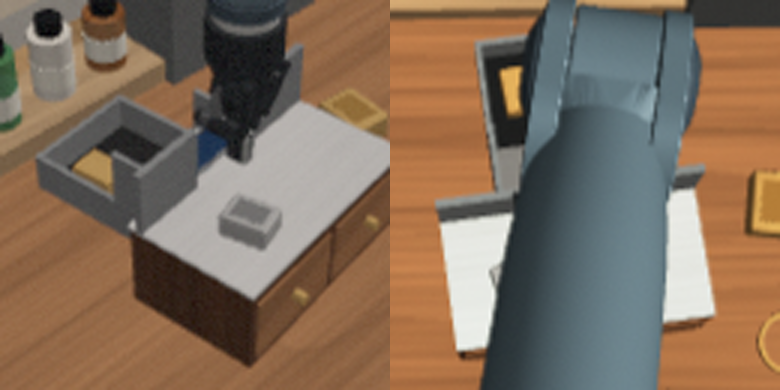

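The ingot is in the tray (side crop (97,168), top crop (510,90)) and the flap hangs down at (210,148). Now drawing the finger straight back, then up.

```bash
python3 -m crank '[[-1.5,-0.2,0,0,0],[-3,-0.4,0,0,0],[-3,-0.4,0,0,0],[-3,-0.4,0,0,0],[-2,-0.3,2,0,0]]'; python3 -m crank '[[0,-2,4,0,0],[-1,-4,4,0,0],[-2,-4.5,1,0,0],[-2,-4.5,0,0,0],[-2,-4.5,0,0,0]]';python3 -m crank '[[-2,-4.5,0,0,0],[-2,-4.5,0,0,0],[-2,-4,0,0,0],[0,0,0,0,0],[0,0,0,0,0]]';python3 -m crank '[[0,0,0,0,0],[0,0,0,0,0],[0,0,0,0,0],[0,0,0,0,0],[0,0,0,0,0]]';  cp pics/side.npz pics/old.npz
python3 - <<'E'
from t import *
st()
b,a=shot('side'),shot('top')
im=np.hstack([cv2.resize(s['image'][y:y+130,x:x+130],None,fx=3,fy=3,interpolation=2) for s,y,x in((b,120,180),(a,100,215))])
cv2.imwrite('pics/k.png',cv2.cvtColor(im,4))
w=pts(a);c=np.einsum('ij,hwj->hwi',E,w[...,:2]-O)*1000;h=cv2.cvtColor(a['image'],cv2.COLOR_RGB2HSV)
m=(h[...,0]>12)&(h[...,0]<28)&(h[...,1]>110)&(abs(c[...,0]-120)<60)&(abs(c[...,1])<62)&(w[...,2]<.1);P=np.c_[c[m],w[m][:,2]*1000]
print('brass',len(P),np.median(P,0),P.min(0),P.max(0))
m=(abs(w[...,2]-.124)<.006)&(abs(c[...,0]+75)<45)&(abs(c[...,1])<128)
print('grey',m.sum(),cv2.minAreaRect(c[m].astype(np.float32)))
wb=pts(b);hb=cv2.cvtColor(b['image'],cv2.COLOR_RGB2HSV)
bl=(hb[...,0]>95)&(hb[...,0]<130)&(hb[...,1]>120);bl[:,:240]=0;bl[:,275:]=0;bl[:145]=0;bl[185:]=0
print('flap',bl.sum(),np.nanmean(wb[bl],0),np.nanmin(wb[bl],0),np.nanmax(wb[bl],0))
E
```

```text
clock: 8.4
tcp_pos: [0.4608, -0.0541, 0.1278]
tcp_rot: [0.532, -0.528, 0.463, -0.473]
force: [-0.8, -0.4, 0.4]
grip_width: -0.0002
clock: 8.9
tcp_pos: [0.387, -0.2463, 0.2195]
tcp_rot: [0.534, -0.531, 0.459, -0.471]
force: [0.3, -0.7, -0.3]
grip_width: 0.0
clock: 9.4
tcp_pos: [0.3223, -0.3853, 0.2211]
tcp_rot: [0.531, -0.53, 0.46, -0.475]
force: [-0.2, 0.9, -0.1]
grip_width: 0.0
clock: 9.9
tcp_pos: [0.3245, -0.3809, 0.2211]
tcp_rot: [0.533, -0.531, 0.458, -0.473]
force: [-0.2, -0.3, -0.0]
grip_width: -0.0002
t 9.9 tcp [ 0.3245 -0.3809  0.2211] chute [-312.3 -313. ] yaw jaws -82.4 yaxis [ 0.018 -0.011 -1.   ] F [-0.2 -0.3 -0. ] w -0.0002
brass 210 [150.0497892   25.83801977  28.13760513] [126.22440018   2.02844728  -4.0399505 ] [179.14040035  47.35945293  37.15516193]
grey 222 ((-76.47412109375, 64.08553314208984), (50.09452438354492, 39.45366287231445), 9.96288776397705)
flap 186 [ 0.60301713 -0.02788924  0.14174388] [ 0.59676053 -0.06926957  0.11714935] [0.60990123 0.01183088 0.16375036]
```

View pics/k.png

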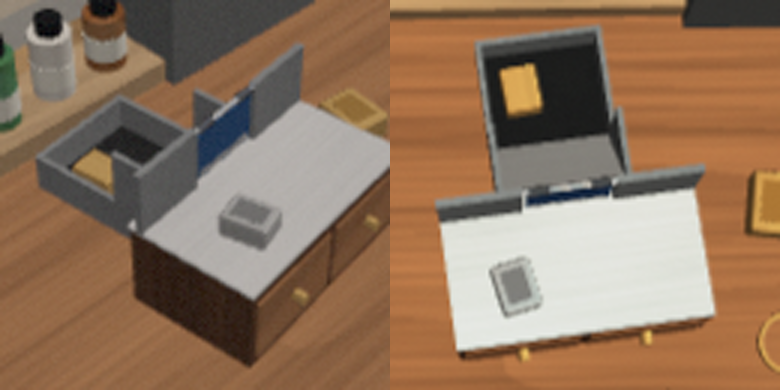

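The brass ingot lies flat in the tray at (520,90). The flap is shut at (568,192), with the same measured pose as at the start, and grey at (516,285) is unmoved. The arm is clear, so I'm handing in.

```bash
python3 -c "
from rig import ticket; print(ticket.job_done())"
```

```text
the job is handed in; nothing more can be done
None
```

I pushed the middle-sized brass ingot (the one on the shelf) in front of the doorway with the closed fingertips, then through the flap. It tipped over the shelf end and slid down into the tray. I then drew the finger back out and moved the arm clear, and handed in at about 10 s of the 51 s allowed.

**Last checks:**
- **Brass ingot:** it lies flat on the tray floor, its top 28 mm above the bench in the depth reading (about 32 mm expected; that camera reads about 2 mm low).
- **Flap:** it hangs shut, within about 1.5 mm of its measured pose at the start.
- **Grey ingot:** its position is within about 0.5 mm of where it started.
- **Robot:** nothing is touching it. The largest force I read was about 5 N, sampled only at the end of moves.

**Disagreements:** the side view's ingot centres and yaw were several millimetres and degrees off the top view's. I relied on the top view where the arm did not block it.

**Not measured:** I did not separately measure the other bench items (jar, mandrel, hammer, block, bangle, dish). The arm did not go down near them.

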